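# Prop the parts washer's lid open on its stay rod

### The job

The parts washer's lid hangs half open on its tired spring. Swing the prop rod up from the side of the tank, raise the lid with it, and hook the rod's cross pin home in the notch of the lid's stay plate, so that the lid stands open on the rod when you let go. Feel for the notch and do not push past it; do not let the lid fall, and leave the other things on the bench where they are.

Things in the scene. Friction and masses are not known exactly. Their poses are not given: they have to be found in the camera images.
- washer: Bench-top parts washer: open blue sheet-metal tank 300 mm deep (x), 420 wide (y), 170 high on rubber feet, fixed to the bench. Origin: centre of its underside on the bench; +x to its rear (hinge side, away from the robot), +y to its left end, where the prop rod hangs outside, z up. The left end's face is at y = 210 mm.
- lid: Blue lid, 312 mm from hinge to front edge, 432 wide, 0.9 kg, hinged along the tank's rear rim, 150 mm behind the tank's middle and 175 mm up. Origin on the hinge line; x along the lid away from its front edge, y to the left, z out of its top. A tired spring and stiff hinge let it hang 0.4 to 0.55 rad open; lifted higher it gets heavier and sags back. On the rod it stands 0.7 to 1.03 rad open.
- lid_hinge (a point): Point on the hinge line in the plane of the steel stay plate: 6 mm thick, on the lid's left edge, 8 to 14 mm outside the tank's end. The plate's straight lower edge is 21 mm below the hinge plane. Sliding back along it, the pin climbs a ramp (20 mm long) onto a lip 10 mm deep and 5 thick, then drops into the notch behind. Axes are the lid's.
- notch_mid (a point): Where the pin's centre sits in the notch if the stay plate is clamped mid-range: 202 mm from the hinge along the lid, 25 mm below the hinge plane; axes are the lid's. The plate is slotted and may be set up to 18 mm forward or back of this, which no reading tells: feel for it. 18 mm behind the notch's front wall the plate ends: pushed past that, the pin comes off and the lid falls.
- stay_pivot (a point): Middle of the level slot in a bracket on the tank's left end in which the prop rod's eye sits: 50 mm behind the tank's middle, 236 mm to the left, 130 mm above the bench; axes are the tank's. The eye is loose: it slides up to 4 mm either way along the tank's x, so the rod's true pivot is uncertain by that.
- rod_pin (a point): 8 mm round cross pin, pointing inwards, at the tip of the steel prop rod (8 mm thick, 190 mm eye to tip, 0.15 kg). The rod turns freely in a vertical plane along the tank's x; it lies level in its rest, tip to the front. The pin meets the stay plate after 0.75 to 0.95 rad of swing, and is home between 1.05 and 1.55 rad. Home, the lid's weight hooks it on the lip; let go earlier, it falls back.
- rod_grip (a point): Middle of the black plastic finger grip: a round bar 16 mm thick and 54 long, with a 6 mm end cap 20 thick, sticking out sideways (tank's +y) from the rod, 100 mm from its eye, 242 to 302 mm left of the tank's middle. Pinch it from above across the tank's x; it spins on its stud, so the tool need not turn with the rod. The lip takes 8 to 15 N here; then the push falls off sharply.
- spray_can: Red spray can, 64 mm across, 190 mm high, standing. Leave it alone.
- parts_brush: Wooden-handled brush, 210 mm long, lying in front of the tank. Leave it alone.
- spanner: Steel spanner, 180 mm long, lying flat. Leave it alone.
- tin_box: Brass-coloured tin box 110 x 75 x 40 mm. Leave it alone.
- carton: Small cardboard carton 120 x 60 x 45 mm. Leave it alone.
- bolt_pot: Steel mug, 76 mm across, 75 mm high. Leave it alone.
- bearing: Steel bearing blank, 52 mm across, 15 mm thick, lying flat. Leave it alone.

How it is judged:
By the outcome, as a careful person would: the job done as asked, in the order asked, and still so for the second after the job is handed in, with the robot touching nothing.
It also fails if it takes over 56 s, if anything falls off the work surface, if the arm or the gripper's body presses on something with over 40 N, if the wrist force passes 120 N, or if a joint passes its speed limit or range.

### The arm

A 6-joint arm with a two-finger parallel gripper is mounted at the origin on the work surface. World frame = base frame: x ahead of the robot, y to its left, z up, the work surface at z = 0. Lengths are in m, angles in rad, forces in N, time in s.
With the tool pointing down it reaches from about 0.375 to 0.9 m from the base axis. Payload 3.1 kg.
Tool frame: the origin (TCP) lies at the very end of the fingers, on their centre line; the grasp point (between the pads) lies 19 mm behind it; z points along the fingers, x is the direction in which the jaws open and shut, and the axes are right-handed (so a half turn about z gives the same grasp; the last joint's range is limited). The gripper opens to 87 mm and grips with 3 to 60 N. Pads are 19 mm wide; open, the fingers measure 117 mm over their backs; the gripper's body (75 mm by 190 mm) begins 51 mm behind the grasp point.
Start: joints at [-1.435, 0.527, 1.433, -0, 1.181, -0.178], TCP at [0.194, -0.594, 0.195] pointing down, gripper open.
Joint ranges: [-3.08, 3.08], [-0.75, 2.2], [0.22, 2.44], [-1.43, 4.57], [0, 2.65], [-2.85, 2.85]. Speed limits (rad/s): [2.79, 2.79, 3.14, 3.14, 3.14, 3.14].

### API

Orientations are given as a unit quaternion [x, y, z, w].
In Python, from rig import robot gives the robot as it stands. The module is installed in compiled form; this text tells all that it offers.
- The arm moves only by the shell command python3 -m creep 'ROWS' [OPENING] [FORCE]. ROWS is a JSON object of lists of equal length, an entry for each row: "dp": the shift along the tool's x, y, z in cm, a list of three; "turn": the turn, a rotation vector about the tool's x, y, z in degrees, a list of three. In form: {"dp": [[x, y, z], ...], "turn": [[wx, wy, wz], ...]}. A call has 1 to 20 rows; each row shifts and turns the commanded pose from where the row before left it, along the tool's axes as they then stand; what a row does not reach is not made up. A row lasts 1/10 s, in which the tool goes at most 50 mm and 8.59 degrees, less where a joint would pass 70% of its speed; a pose out of reach is approached as far as the arm can. A call is refused whole if a number of a shift passes 5 or a number of a turn 8.59, either way. A call with a gripper value outside its range is refused whole. OPENING is the gripper command: -1 is fully open, 1 is shut, values between are in proportion, set as the call begins (- or left out, the last holds). The fingers move at their own pace and stop on an object; FORCE is the grip in N (left out, the last holds). Time passes only in rows, so rows that do not move let the fingers close. It gives the time, the measured TCP pose, the force and the opening at its end, in the units of the state.
- robot.get_obs(): the state, without advancing time (a new reading comes with each control period).
- robot.camera(name): name is "side" or "top"; returns the picture (384x512x3 uint8, red, green, blue); there is no depth.
- robot.calibration(name): a dict with "fx", "fy", "cx", "cy" (pixels), "dist_coeffs" ([k1, k2, p1, p2, k3] as OpenCV has them; the pictures are not rectified), "rvec" (rotation vector, rad) and "tvec" (3), from world to camera coordinates, as OpenCV has them. Camera axes: x right, y down, z forward; pixel columns grow to the right and rows downward; lengths in m; the calibration is good to about 2 mm. A picture is of the moment at which its call begins. calibration takes no time and is no camera call.
- robot.hand_in(): hands the job in, once; it reports no verdict.
Trained networks look in the newest picture that a camera, given by its name, has taken for a name from the list of things; names that differ only in an ending like _2 or _b are one class to them, and where a whole thing is asked for, a point or a joint stands for the part that bears it (a point fixed in the world has none). Each returns a list of dicts, best first, with "confidence" (0 to 1); they miss things now and then, are a little off and sometimes report something else, mostly with a low value. They report only what shows in the picture. A call takes as long as a camera call.
- robot.masks_of(name, camera): "pixels" (384x512 bool, what is visible of it).
- robot.tip_of(name, camera): "point" ([x, y, z] in m, in the coordinates of the camera as it stood for that picture, good to about 4 mm: a listed point, or the origin of a listed thing).
The state is a dict: "time": time; "q": joint angles; "joint_velocities": joint speeds; "joint_torque": joint torques, N m; "position": TCP position; "tool_rot": TCP orientation; "ft_force": force on the tool from outside, world axes, zero at the start; "moment": the same for the moment, N m; "grip_width": finger opening in m.
Only numpy, scipy, OpenCV 4.12 (cv2) and the standard library are available. Lean on these libraries where they do the work, as an engineer would, in place of code of your own. Each camera call takes 0.05 s, during which the arm holds its last target.

## Working session

There is one attempt and no reset: what is moved stays moved. The work goes in short steps, Python scripts to look and compute and a shell command to move; the robot and the scene stay as the last step left them, time stands still between calls to the robot, and variables do not carry over. Pictures are saved under pics/ and viewed, and the job is handed in when it is done.

```bash
mkdir -p pics
cat > h.py <<'E'
import numpy as np, cv2
from scipy.spatial.transform import Rotation as R
from rig import robot
def cam2w(name,p):
    c=robot.calibration(name); Rm=cv2.Rodrigues(np.array(c['rvec'],float))[0]
    return Rm.T@(np.array(p)-np.array(c['tvec']).ravel())
def proj(name,P):
    c=robot.calibration(name); K=np.array([[c['fx'],0,c['cx']],[0,c['fy'],c['cy']],[0,0,1.]])
    return cv2.projectPoints(np.array(P,float).reshape(-1,3),np.array(c['rvec'],float),np.array(c['tvec'],float),K,np.array(c['dist_coeffs'],float))[0].reshape(-1,2)
def snap(name,f):
    im=robot.camera(name); cv2.imwrite('pics/'+f,cv2.cvtColor(im,cv2.COLOR_RGB2BGR)); return im
E
python3 - <<'E'
from h import *
for c in ('side','top'):
    snap(c,c+'0.png')
    for n in ['washer','lid_hinge','notch_mid','stay_pivot','rod_pin','rod_grip']:
        for d in robot.tip_of(n,c)[:2]: print(c,n,round(d['confidence'],2),cam2w(c,d['point']).round(4))
o=robot.get_obs(); print({k:np.round(v,3).tolist() for k,v in o.items()})
print(R.from_quat(o['tool_rot']).as_matrix().round(3))
E
```

```text
side washer 0.7 [0.7294 0.239  0.0035]
side washer 0.61 [ 0.5564 -0.219   0.002 ]
side lid_hinge 0.71 [ 0.7201 -0.0084  0.1733]
side notch_mid 0.69 [0.5205 0.006  0.2387]
side notch_mid 0.28 [0.5247 0.0517 0.1307]
side stay_pivot 0.76 [0.6167 0.0137 0.1333]
side stay_pivot 0.73 [0.4301 0.4702 0.002 ]
side rod_pin 0.68 [0.4354 0.0073 0.1303]
side rod_grip 0.47 [0.5244 0.0513 0.1288]
top lid_hinge 0.93 [ 0.7148 -0.0104  0.1758]
top lid_hinge 0.65 [ 0.3776  0.3627 -0.0035]
top notch_mid 0.56 [ 5.211e-01 -1.000e-04  2.363e-01]
top stay_pivot 0.96 [0.6162 0.0141 0.1277]
top rod_pin 0.67 [0.427  0.0022 0.129 ]
top rod_grip 0.58 [0.5169 0.049  0.1272]
{'time': 0.7, 'q': [-1.434, 0.527, 1.433, -0.0, 1.181, -0.178], 'joint_velocities': [0.0, 0.002, -0.0, -0.0, -0.0, 0.001], 'joint_torque': [-0.0, -43.986, -17.695, 0.064, 0.05, -0.0], 'position': [0.194, -0.594, 0.195], 'tool_rot': [0.809, -0.588, 0.0, 0.0], 'ft_force': [-0.224, 0.326, -0.112], 'moment': [0.004, 0.013, 0.036], 'grip_width': 0.087}
[[ 0.31  -0.951  0.   ]
 [-0.951 -0.31  -0.   ]
 [ 0.     0.    -1.   ]]
```

View pics/side0.png

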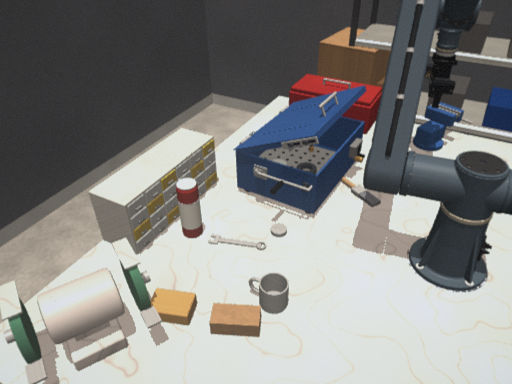

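View pics/top0.png

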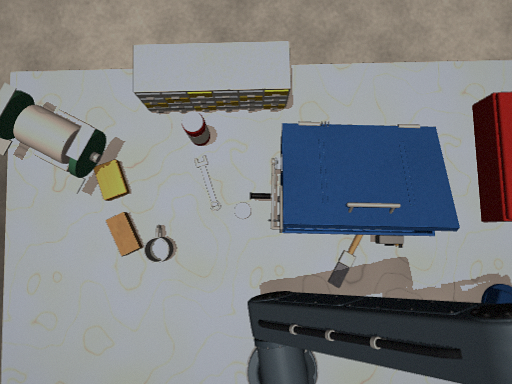

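The side view shows the tank at about (305,155), with the rod along its left end and the black grip near (280,185). In the top view the grip is at (259,196) and the rod at column 276, and the can, spanner and bearing stand to its left. Next I'll fit the tank pose.

```bash
cat > fit.py <<'E'
from h import *
from scipy.optimize import least_squares
loc=lambda a:{'lid_hinge':[.15,.221,.175],'stay_pivot':[.05,.236,.13],'rod_pin':[-.14,.228,.13],'rod_grip':[-.05,.272,.13],
 'notch_mid':[.15-.202*np.cos(a)-.025*np.sin(a),.221,.175+.202*np.sin(a)-.025*np.cos(a)]}
E
python3 - <<'E'
from fit import *
obs=[]
for k in range(2):
  for c in ('side','top'):
    robot.camera(c)
    for n in loc(0):
        for d in robot.tip_of(n,c):
            p=cam2w(c,d['point']); obs.append((n,p))
def pos(v,n):
    l=np.array(loc(v[3])[n]); return R.from_euler('z',v[2]).apply(l)+[v[0],v[1],0]
def f(v): return np.concatenate([(pos(v,n)-p)/.004 for n,p in obs])
s=least_squares(f,[.567,-.223,0,.43],loss='cauchy')
print(s.x)
for n,p in obs: print(n,p.round(4),((p-pos(s.x,n))*1000).round(1))
for n in loc(0): print(n,pos(s.x,n).round(4))
np.save('pose.npy',s.x)
for c in ('side','top'):
    im=cv2.cvtColor(robot.camera(c),cv2.COLOR_RGB2BGR); 
    v=s.x
    T=lambda l:R.from_euler('z',v[2]).apply(l)+[v[0],v[1],0]
    box=np.array([[x,y,.17] for x,y in((-.15,-.21),(.15,-.21),(.15,.21),(-.15,.21))])
    a=v[3]; lid=np.array([[.15-l*np.cos(a),y,.175+l*np.sin(a)] for l,y in((0,-.216),(.312,-.216),(.312,.216),(0,.216))])
    im=cv2.resize(im,None,fx=3,fy=3,interpolation=cv2.INTER_CUBIC)
    for P,col in((box,(0,255,0)),(lid,(0,255,255))):
        cv2.polylines(im,[(proj(c,T(P))*3+1).astype(int)],True,col,1)
    for n in loc(0):
        cv2.circle(im,tuple((proj(c,pos(v,n))[0]*3+1).astype(int)),4,(0,0,255),1)
    u=proj(c,pos(v,'rod_grip'))[0]*3
    x0=int(max(0,u[0]-300));y0=int(max(0,u[1]-350))
    cv2.imwrite(f'pics/{c}1.png',im[y0:y0+600,x0:x0+800])
E
```

```text
[ 0.56189515 -0.22282157 -0.0213643   0.43516401]
lid_hinge [ 0.7227 -0.0043  0.1741] [ 6.1  0.8 -0.9]
stay_pivot [0.6159 0.0102 0.1331] [-1.  -1.8  3.1]
stay_pivot [0.4894 0.1093 0.0008] [-127.5   97.2 -129.2]
stay_pivot [0.3771 0.3638 0.0014] [-239.8  351.7 -128.6]
rod_pin [0.4367 0.0052 0.131 ] [ 9.9 -2.9  1. ]
rod_grip [0.5228 0.0515 0.1284] [ 5.1  1.3 -1.6]
notch_mid [0.5218 0.0036 0.2397] [-1.2  4.5  2.3]
notch_mid [ 0.7184 -0.0075  0.1735] [195.4  -6.6 -63.9]
notch_mid [ 0.5592 -0.2186 -0.0008] [  36.3 -217.7 -238.3]
lid_hinge [ 0.7145 -0.0067  0.1784] [-2.1 -1.6  3.4]
stay_pivot [0.6175 0.0147 0.1247] [ 0.5  2.7 -5.3]
stay_pivot [ 0.7132 -0.0076  0.1788] [ 96.3 -19.7  48.8]
rod_pin [ 0.4251 -0.0006  0.1285] [-1.7 -8.8 -1.5]
rod_grip [0.5178 0.0501 0.1297] [ 0.1 -0.1 -0.3]
notch_mid [ 5.224e-01 -3.000e-04  2.387e-01] [-0.5  0.6  1.2]
lid_hinge [ 0.7199 -0.0048  0.1727] [ 3.4  0.3 -2.3]
stay_pivot [0.6173 0.0166 0.1351] [0.3 4.6 5.1]
stay_pivot [0.729  0.2415 0.0057] [ 112.1  229.4 -124.3]
rod_grip [0.5226 0.0523 0.1294] [ 4.9  2.1 -0.6]
notch_mid [0.5208 0.0024 0.2377] [-2.1  3.4  0.2]
lid_hinge [ 0.7132 -0.0098  0.1724] [-3.4 -4.7 -2.6]
stay_pivot [0.6175 0.0128 0.1272] [ 0.5  0.7 -2.8]
rod_pin [0.4253 0.0005 0.1254] [-1.5 -7.6 -4.6]
rod_grip [ 0.3741  0.3606 -0.0036] [-143.6  310.4 -133.6]
rod_grip [0.5194 0.0487 0.1284] [ 1.7 -1.5 -1.6]
notch_mid [ 5.189e-01 -3.000e-04  2.361e-01] [-4.   0.7 -1.3]
lid_hinge [ 0.7166 -0.0051  0.175 ]
stay_pivot [0.6169 0.0121 0.13  ]
rod_pin [0.4268 0.0081 0.13  ]
rod_grip [0.5177 0.0502 0.13  ]
notch_mid [ 0.5229 -0.0009  0.2375]
```

View pics/side1.png

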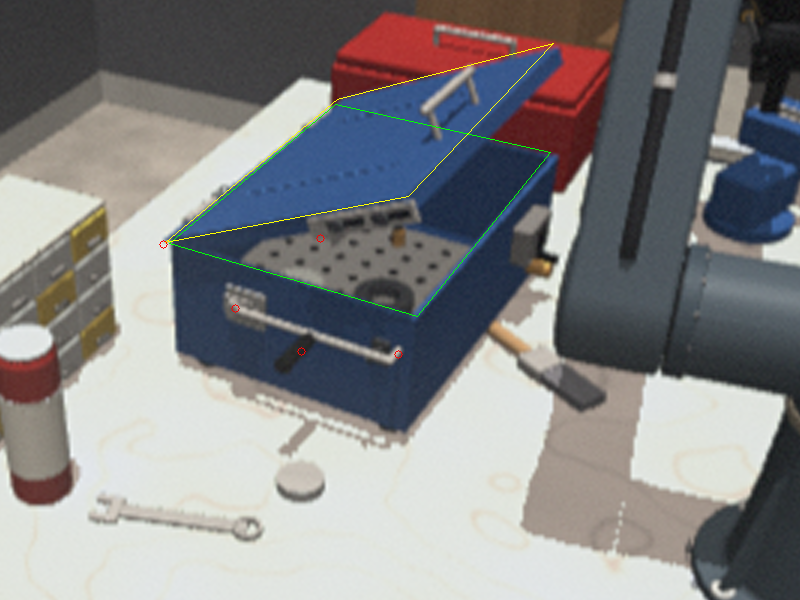

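View pics/top1.png

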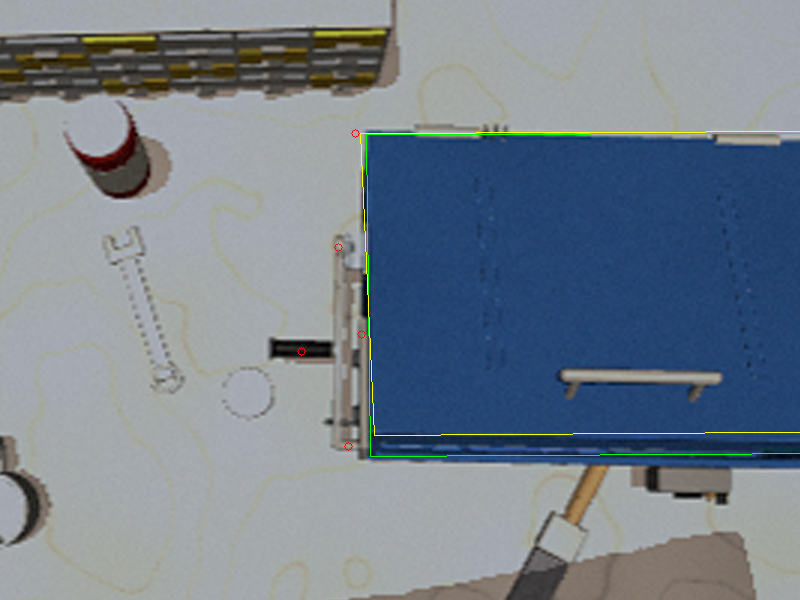

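```bash
python3 -m creep '{"dp":[[0,0,-5],[0,0,-5],[0,0,-5],[0,0,-5],[0,0,-5],[0,0,0]],"turn":[[0,0,0],[0,0,0],[0,0,0],[0,0,0],[0,0,0],[0,0,0]]}' -1
python3 - <<'E'
from h import *
o=robot.get_obs(); p=np.array(o['position']);yaw=-71.94
print(p)
r0=np.hypot(*p[:2]);a0=np.degrees(np.arctan2(p[1],p[0])); g=np.array([.520,.061]); r1=np.hypot(*g);a1=np.degrees(np.arctan2(g[1],g[0]))
print(r0,a0,r1,a1)
N=18;dt=(-0.7-yaw)/N; print(dt); q=p[:2]; y=yaw
for i in range(1,N+1):
    r=r0+(r1-r0)*i/N;a=np.radians(a0+(a1-a0)*i/N); n=r*np.array([np.cos(a),np.sin(a)]); d=(n-q)*100
    t=np.radians(y); print([round(float(d@[np.cos(t),np.sin(t)]),1),round(float(d@[np.sin(t),-np.cos(t)]),1),0],end=',')
    q=n;y+=dt
E
```

```text
time: 2.6
position: [0.1941, -0.5973, 0.4541]
tool_rot: [0.809, -0.587, 0.006, 0.006]
ft_force: [1.6, 0.5, 0.4]
grip_width: 0.0873
[ 0.19411796 -0.59725518  0.45410425]
0.6280091765806599 -71.99496845396304 0.5235656596836733 6.690657234880461
3.9577777777777774
[-0.8, -4.7, 0],[-0.8, -4.7, 0],[-0.8, -4.6, 0],[-0.9, -4.6, 0],[-0.9, -4.5, 0],[-0.9, -4.5, 0],[-0.9, -4.4, 0],[-1.0, -4.4, 0],[-1.0, -4.3, 0],[-1.0, -4.3, 0],[-1.0, -4.2, 0],[-1.1, -4.2, 0],[-1.1, -4.1, 0],[-1.1, -4.1, 0],[-1.1, -4.0, 0],[-1.2, -4.0, 0],[-1.2, -3.9, 0],[-1.2, -3.9, 0],
```

```bash
python3 -m creep '{"dp":[[-0.8,-4.7,0],[-0.8,-4.7,0],[-0.8,-4.6,0],[-0.9,-4.6,0],[-0.9,-4.5,0],[-0.9,-4.5,0],[-0.9,-4.4,0],[-1,-4.4,0],[-1,-4.3,0],[-1,-4.3,0],[-1,-4.2,0],[-1.1,-4.2,0],[-1.1,-4.1,0],[-1.1,-4.1,0],[-1.1,-4,0],[-1.2,-4,0],[-1.2,-3.9,0],[-1.2,-3.9,0],[0,0,0],[0,0,0]],"turn":[[0,0,-3.96],[0,0,-3.96],[0,0,-3.96],[0,0,-3.96],[0,0,-3.96],[0,0,-3.96],[0,0,-3.96],[0,0,-3.96],[0,0,-3.96],[0,0,-3.96],[0,0,-3.96],[0,0,-3.96],[0,0,-3.96],[0,0,-3.96],[0,0,-3.96],[0,0,-3.96],[0,0,-3.96],[0,0,-3.96],[0,0,0],[0,0,0]]}'
python3 - <<'E'
from h import *
o=robot.get_obs();print(o['position'],o['ft_force'],o['q']);print(R.from_quat(o['tool_rot']).as_matrix().round(3))
E
```

```text
time: 4.6
position: [0.5179, 0.0637, 0.4444]
tool_rot: [1.0, -0.005, 0.0, 0.0]
ft_force: [-0.5, 0.1, 0.3]
grip_width: 0.087
[0.51785294 0.06370543 0.44435006] [-0.47443662  0.09213139  0.32355045] [-9.15181927e-02  1.85887581e-01  1.28449264e+00 -7.06295133e-04
  1.67113698e+00 -8.11922719e-02]
[[ 1.    -0.01   0.   ]
 [-0.01  -1.    -0.001]
 [ 0.     0.001 -1.   ]]
```

```bash
python3 -m creep '{"dp":[[0,0,0],[0,0,0],[0,-0.64,4.2],[0,-0.64,4.2],[0,-0.64,4.2],[0.1,-0.64,4.2],[0.1,-0.64,4.2],[0,-0.64,4.2],[0,0,0],[0,0,0]],"turn":[[-5,0,0],[-5,0,0],[0,0,0],[0,0,0],[0,0,0],[0,0,0],[0,0,0],[0,0,0],[0,0,0],[0,0,0]]}'
cat > look.py <<'E'
import sys
from h import *
tag=sys.argv[1]
o=robot.get_obs();print(np.round(o['position'],4),np.round(o['ft_force'],2),'w',round(float(o['grip_width']),4),'t',o['time']);M=R.from_quat(o['tool_rot']).as_matrix();print(M.round(3))
ims=[]
for c,u in(('side',(310,150)),('top',(270,190))):
    im=cv2.cvtColor(robot.camera(c),cv2.COLOR_RGB2BGR)
    for n in ['rod_pin','rod_grip','notch_mid','lid_hinge','stay_pivot'] if len(sys.argv)>2 else []:
        for d in robot.tip_of(n,c)[:1]: print(c,n,round(d['confidence'],2),cam2w(c,d['point']).round(4))
    w,h=(100,150)
    x0=u[0]-w//2-15*0;y0=max(0,u[1]-h//2)
    cr=im[max(0,u[1]-75):u[1]+75,u[0]-66:u[0]+66]
    ims.append(cv2.resize(cr,(396,450),interpolation=cv2.INTER_CUBIC))
cv2.imwrite(f'pics/{tag}.png',np.hstack(ims))
E
python3 look.py a1 x
```

```text
time: 5.6
position: [0.5205, 0.0559, 0.1897]
tool_rot: [0.996, -0.007, -0.001, 0.087]
ft_force: [0.5, -0.4, 1.4]
grip_width: 0.0871
[0.5205 0.0559 0.1897] [ 0.5  -0.38  1.41] w 0.0871 t 5.6
[[ 1.    -0.013 -0.004]
 [-0.014 -0.985 -0.174]
 [-0.001  0.174 -0.985]]
side rod_pin 0.55 [0.4341 0.006  0.1317]
side rod_grip 0.61 [0.5251 0.0519 0.1303]
side notch_mid 0.69 [0.5203 0.005  0.2379]
side lid_hinge 0.81 [ 0.7192 -0.0069  0.1721]
side stay_pivot 0.9 [0.6166 0.0164 0.1323]
top rod_pin 0.73 [0.4249 0.0011 0.1254]
top rod_grip 0.37 [0.5202 0.0482 0.1306]
top notch_mid 0.6 [ 0.5203 -0.0022  0.2358]
top lid_hinge 0.83 [ 0.713  -0.0052  0.1727]
top stay_pivot 0.93 [0.618  0.0139 0.1277]
```

View pics/a1.png

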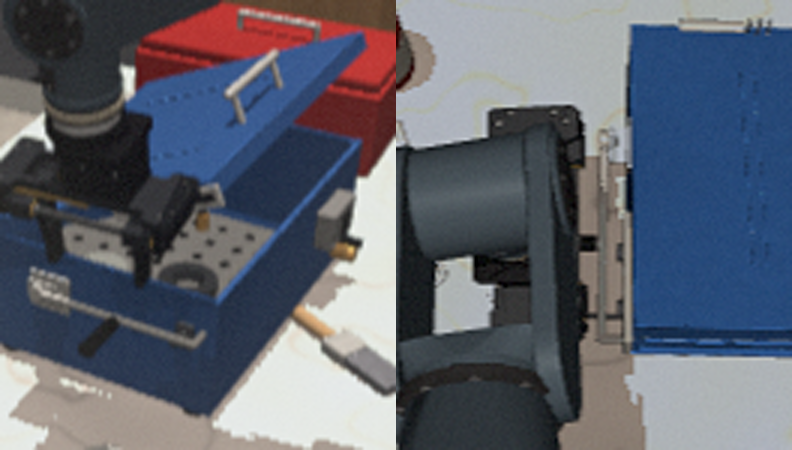

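```bash
python3 -m creep '{"dp":[[0.1,-0.5,2.6],[0.05,-0.5,2.6],[0,-0.5,2.5],[0,0,0],[0,0,0]],"turn":[[0,0,0],[0,0,0],[0,0,0],[0,0,0],[0,0,0]]}' && python3 look.py a2
```

```text
time: 6.7
position: [0.5216, 0.0585, 0.1113]
tool_rot: [0.996, -0.006, -0.001, 0.087]
ft_force: [0.2, 0.1, 0.6]
grip_width: 0.087
[0.5216 0.0585 0.1113] [0.19 0.15 0.63] w 0.087 t 6.7
[[ 1.    -0.011 -0.003]
 [-0.012 -0.985 -0.174]
 [-0.001  0.174 -0.985]]
```

View pics/a2.png

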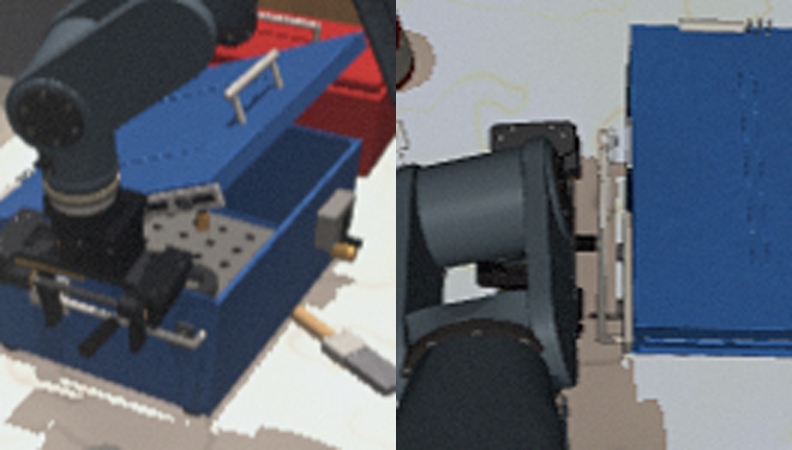

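The side view shows the jaws straddling the black grip at about (100,335), and the body stands clear of the rod. I'll close the gripper.

```bash
python3 -m creep '{"dp":[[0,0,0],[0,0,0],[0,0,0],[0,0,0],[0,0,0],[0,0,0],[0,0,0],[0,0,0],[0,0,0],[0,0,0]],"turn":[[0,0,0],[0,0,0],[0,0,0],[0,0,0],[0,0,0],[0,0,0],[0,0,0],[0,0,0],[0,0,0],[0,0,0]]}' 1 35 && python3 look.py a3
```

```text
time: 7.8
position: [0.5216, 0.0585, 0.1112]
tool_rot: [0.996, -0.006, -0.001, 0.087]
ft_force: [-0.1, 0.3, -0.5]
grip_width: 0.0149
[0.5216 0.0585 0.1112] [-0.1   0.25 -0.47] w 0.0149 t 7.8
[[ 1.    -0.012 -0.002]
 [-0.012 -0.985 -0.174]
 [-0.     0.174 -0.985]]
```

View pics/a3.png

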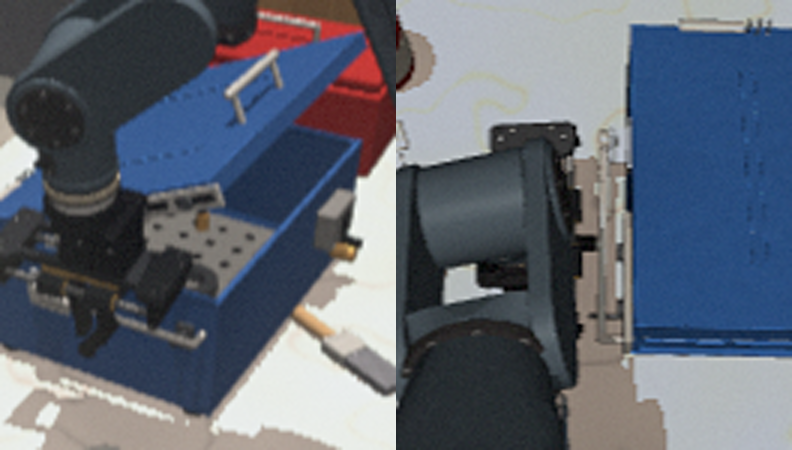

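```bash
cat > model.py <<'E'
import numpy as np
# tank xz: hinge (0.15,0.175), pivot (0.05+e,0.13)
def st(th,e=0.,dep=.025):
    P=np.array([.05+e-.19*np.cos(th),.13+.19*np.sin(th)])-[.15,.175]
    r=np.hypot(*P); s=np.sqrt(r*r-dep*dep)
    # P = s*(-cos a, sin a) + dep*(-sin a,-cos a)
    phi=np.arctan2(P[1],-P[0]); a=phi+np.arctan2(dep,s)
    return s,a
if __name__=='__main__':
  for th in np.arange(.6,1.65,.05):
    print(round(th,2),*[(round(st(th,e)[0]*1000,1),round(st(th,e)[1],3)) for e in(-.004,0,.004)],'grip',(100*-np.cos(th)).round(1),(100*np.sin(th)).round(1))
E
python3 model.py
python3 - <<'E'
import numpy as np
t=np.arange(0,.71,.07)
x=-10*np.cos(t);z=10*np.sin(t)
print([[round(a,2),round(.174*b,2),round(-.985*b,2)] for a,b in zip(np.diff(x),np.diff(z))])
E
```

```text
0.6 (np.float64(267.0), np.float64(0.328)) (np.float64(263.1), np.float64(0.333)) (np.float64(259.2), np.float64(0.338)) grip -82.5 56.5
0.65 (np.float64(263.5), np.float64(0.362)) (np.float64(259.6), np.float64(0.368)) (np.float64(255.8), np.float64(0.373)) grip -79.6 60.5
0.7 (np.float64(259.9), np.float64(0.397)) (np.float64(256.0), np.float64(0.403)) (np.float64(252.2), np.float64(0.409)) grip -76.5 64.4
0.75 (np.float64(256.1), np.float64(0.432)) (np.float64(252.3), np.float64(0.439)) (np.float64(248.5), np.float64(0.445)) grip -73.2 68.2
0.8 (np.float64(252.2), np.float64(0.467)) (np.float64(248.4), np.float64(0.475)) (np.float64(244.7), np.float64(0.482)) grip -69.7 71.7
0.85 (np.float64(248.1), np.float64(0.503)) (np.float64(244.4), np.float64(0.511)) (np.float64(240.7), np.float64(0.519)) grip -66.0 75.1
0.9 (np.float64(243.9), np.float64(0.539)) (np.float64(240.3), np.float64(0.548)) (np.float64(236.6), np.float64(0.557)) grip -62.2 78.3
0.95 (np.float64(239.6), np.float64(0.576)) (np.float64(236.0), np.float64(0.585)) (np.float64(232.4), np.float64(0.595)) grip -58.2 81.3

[... 1649 characters left out ...]
6 (np.float64(173.4), np.float64(1.117)) (np.float64(171.2), np.float64(1.138)) (np.float64(169.0), np.float64(1.16)) grip 2.9 100.0
[[np.float64(0.02), np.float64(0.12), np.float64(-0.69)], [np.float64(0.07), np.float64(0.12), np.float64(-0.69)], [np.float64(0.12), np.float64(0.12), np.float64(-0.68)], [np.float64(0.17), np.float64(0.12), np.float64(-0.67)], [np.float64(0.22), np.float64(0.12), np.float64(-0.66)], [np.float64(0.26), np.float64(0.11), np.float64(-0.64)], [np.float64(0.31), np.float64(0.11), np.float64(-0.62)], [np.float64(0.35), np.float64(0.11), np.float64(-0.6)], [np.float64(0.39), np.float64(0.1), np.float64(-0.57)], [np.float64(0.43), np.float64(0.1), np.float64(-0.54)]]
```

```bash
python3 -m creep '{"dp":[[0.02,0.12,-0.69],[0.07,0.12,-0.69],[0.12,0.12,-0.68],[0.17,0.12,-0.67],[0.22,0.12,-0.66],[0.26,0.11,-0.64],[0.31,0.11,-0.62],[0.35,0.11,-0.6],[0.39,0.1,-0.57],[0.43,0.1,-0.54],[0,0,0],[0,0,0]],"turn":[[0,0,0],[0,0,0],[0,0,0],[0,0,0],[0,0,0],[0,0,0],[0,0,0],[0,0,0],[0,0,0],[0,0,0],[0,0,0],[0,0,0]]}' && python3 look.py a4 x
```

```text
time: 9.1
position: [0.545, 0.0581, 0.1758]
tool_rot: [0.996, -0.006, -0.001, 0.087]
ft_force: [-0.7, 0.0, -0.9]
grip_width: 0.0002
[0.545  0.0581 0.1758] [-0.74  0.04 -0.88] w 0.0002 t 9.1
[[ 1.    -0.012 -0.002]
 [-0.012 -0.985 -0.174]
 [-0.     0.174 -0.985]]
side rod_grip 0.64 [ 5.605e-01 -2.185e-01 -2.000e-04]
side notch_mid 0.44 [ 4.899e-01  1.054e-01 -2.000e-04]
side lid_hinge 0.69 [ 0.7185 -0.0097  0.1757]
side stay_pivot 0.73 [0.6147 0.0156 0.134 ]
top rod_grip 0.54 [0.518  0.0513 0.1292]
top notch_mid 0.75 [ 0.52   -0.0014  0.2342]
top lid_hinge 0.62 [ 0.7145 -0.0111  0.1758]
top stay_pivot 0.73 [0.6161 0.015  0.1288]
```

View pics/a4.png

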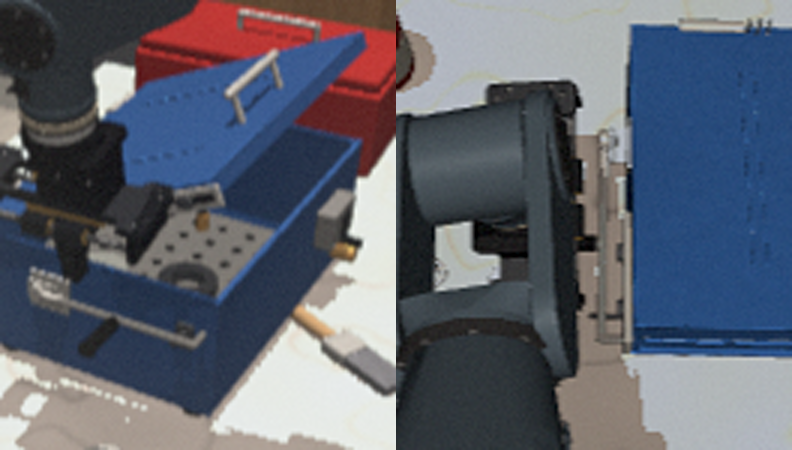

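Run:
```python
from h import *
im=cv2.cvtColor(robot.camera('side'),cv2.COLOR_RGB2BGR)
ims=[]
u=proj('side',[.52,.05,.13])[0].astype(int)-[0,5]
K=10
cr=im[u[1]-30:u[1]+30,u[0]-40:u[0]+40]
cr=cv2.resize(cr,None,fx=K,fy=K,interpolation=cv2.INTER_CUBIC)
def P(p): return tuple((((proj('side',p)[0]-(u-[40,30]))+.5)*K).astype(int))
for y,c in((.020,(0,255,0)),(.05,(0,255,0)),(.074,(0,255,0)),(.080,(0,255,0))):
    cv2.circle(cr,P([.520,y,.13]),6,c,2)
cv2.line(cr,P([.520,.02,.138]),P([.520,.08,.138]),(0,255,255),1)
cv2.line(cr,P([.520,.02,.122]),P([.520,.08,.122]),(0,255,255),1)
cv2.circle(cr,P([.6165,.012,.13]),6,(255,0,255),2)
o=robot.get_obs();cv2.circle(cr,P(o['position']),8,(0,0,255),2)
cv2.circle(cr,P([.5216,.0585,.1112]),6,(0,128,255),2)
cv2.imwrite('pics/a5.png',cr)
print(o['grip_width'])
m=robot.masks_of('rod_grip','side')
for d in m[:2]:
    ys,xs=np.nonzero(d['pixels']);print(d['confidence'],len(ys),xs.min(),xs.max(),ys.min(),ys.max())
print(u)
```

```text
0.00035354222805163236
0.51 72 271 283 181 192
[278 181]
```

View pics/a5.png

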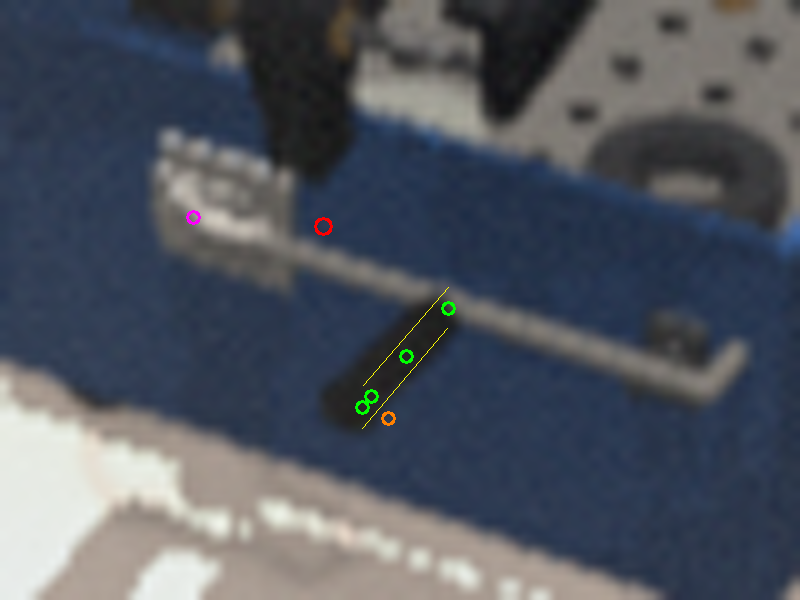

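Run:
```python
from h import *
out=[]
for f,p,half in(('a1',[.5205,.0559,.1897],.0435),('a2',[.5216,.0585,.1113],.0435),('a3',[.5216,.0585,.1112],.0075)):
    im=cv2.imread(f'pics/{f}.png')
    res=[]
    for c,u,off in(('side',(310,150),0),('top',(270,190),396)):
        for dx in(-half,half):
          for back in (0,.019):
            q=np.array(p)+[dx,0.174*back,.985*back]
            a=(proj(c,q)[0]-[u[0]-66,u[1]-75]+.5)*3
            cv2.circle(im,(int(a[0])+off,int(a[1])),3,(0,0,255) if back==0 else (0,255,255),1)
    out.append(im[180:400,:260])
cv2.imwrite('pics/a6.png',cv2.resize(np.hstack(out),(780,220)))
cv2.imwrite('pics/a7.png',np.vstack([cv2.resize(o,None,fx=1,fy=1) for o in out[:2]]))
```

```text
(no output)
```

View pics/a6.png

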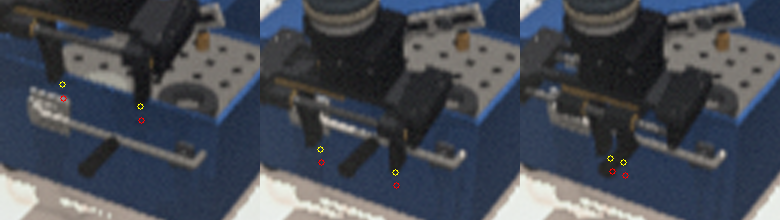

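```bash
python3 -m creep '{"dp":[[-1.1,0,0],[-1.2,0,0],[0,0,0],[0,0,0],[0,0,0],[0,0,0],[0,0,0],[0,-0.4,2.8],[0,-0.4,2.8],[0,-0.35,2.65],[0,0,0],[0,0,0]],"turn":[[0,0,0],[0,0,0],[0,0,0],[0,0,0],[0,0,0],[0,0,0],[0,0,0],[0,0,0],[0,0,0],[0,0,0],[0,0,0],[0,0,0]]}' -1 && python3 look.py a8
```

```text
time: 11.0
position: [0.5221, 0.0554, 0.0926]
tool_rot: [0.996, -0.006, -0.001, 0.087]
ft_force: [0.6, -0.2, 0.9]
grip_width: 0.0841
[0.5221 0.0554 0.0926] [ 0.58 -0.23  0.85] w 0.0841 t 11.0
[[ 1.    -0.012 -0.003]
 [-0.012 -0.985 -0.174]
 [-0.001  0.174 -0.985]]
```

View pics/a8.png

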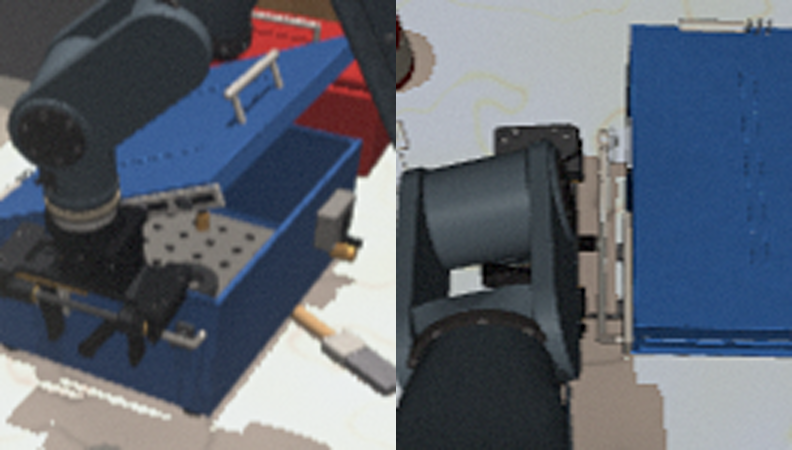

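```bash
python3 -m creep '{"dp":[[0,0,0],[0,0,0],[0,0,0],[0,0,0],[0,0,0],[0,0,0],[0,0,0],[0,0,0],[0,0,0],[0,0,0],[0,0,0],[0,0,0],[0,0,0],[0,0,0],[0,0,0]],"turn":[[0,0,0],[0,0,0],[0,0,0],[0,0,0],[0,0,0],[0,0,0],[0,0,0],[0,0,0],[0,0,0],[0,0,0],[0,0,0],[0,0,0],[0,0,0],[0,0,0],[0,0,0]]}' 1 35 && python3 look.py a9
```

```text
time: 12.6
position: [0.5219, 0.0553, 0.0926]
tool_rot: [0.996, -0.006, -0.001, 0.087]
ft_force: [-0.1, -1.8, 0.3]
grip_width: 0.0153
[0.5219 0.0553 0.0926] [-0.08 -1.81  0.26] w 0.0153 t 12.6
[[ 1.    -0.012 -0.002]
 [-0.012 -0.985 -0.174]
 [-0.     0.174 -0.985]]
```

View pics/a9.png

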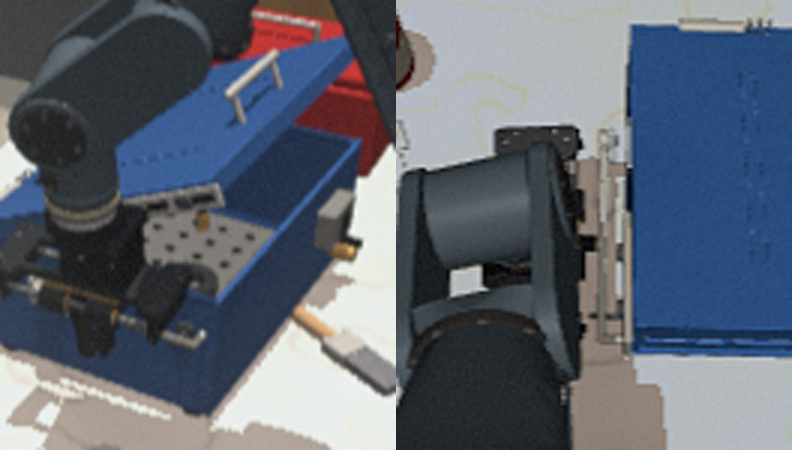

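The fingers look about 18 mm shorter in the picture than the TCP suggests, so I went lower. The jaws now hold the grip at a steady 15.3 mm. I'll lift a little and check that it holds.

```bash
python3 -m creep '{"dp":[[0.02,0.12,-0.69],[0.07,0.12,-0.69],[0.12,0.12,-0.68],[0.17,0.12,-0.67],[0,0,0],[0,0,0]],"turn":[[0,0,0],[0,0,0],[0,0,0],[0,0,0],[0,0,0],[0,0,0]]}' && python3 look.py b1
```

```text
time: 13.3
position: [0.5264, 0.0553, 0.1208]
tool_rot: [0.996, -0.006, 0.0, 0.087]
ft_force: [-0.2, -2.6, -1.4]
grip_width: 0.0151
[0.5264 0.0553 0.1208] [-0.24 -2.62 -1.42] w 0.0151 t 13.3
[[ 1.    -0.012 -0.001]
 [-0.012 -0.985 -0.174]
 [ 0.001  0.174 -0.985]]
```

View pics/b1.png

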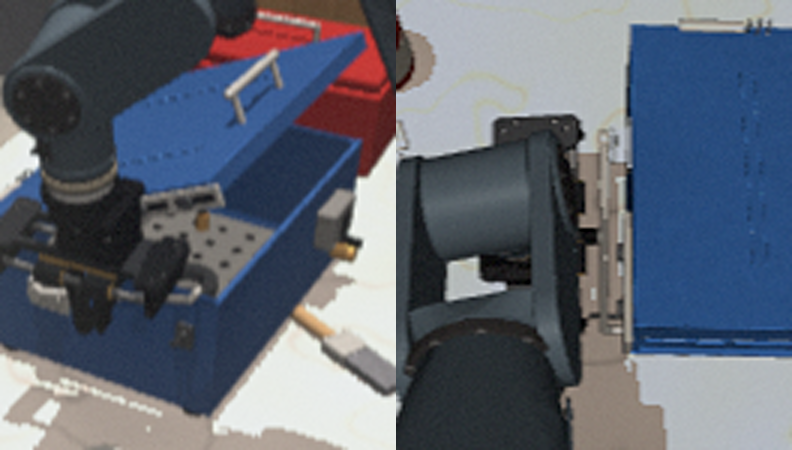

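The rod has left its rest (the empty rest shows at (183,335)) and is turning with the grip. I'll continue to about 0.7 rad.

```bash
python3 -m creep '{"dp":[[0.22,0.12,-0.66],[0.26,0.11,-0.64],[0.31,0.11,-0.62],[0.35,0.11,-0.6],[0.39,0.1,-0.57],[0.43,0.1,-0.54],[0,0,0],[0,0,0]],"turn":[[0,0,0],[0,0,0],[0,0,0],[0,0,0],[0,0,0],[0,0,0],[0,0,0],[0,0,0]]}' && python3 look.py b2 x
python3 - <<'E'
import numpy as np
t=np.arange(.7,1.16,.03)
x=-10*np.cos(t);z=10*np.sin(t)
print([[float(round(a,2)),float(round(.174*b,2)),float(round(-.985*b,2))] for a,b in zip(np.diff(x),np.diff(z))])
E
```

```text
time: 14.2
position: [0.5457, 0.0549, 0.1574]
tool_rot: [0.996, -0.006, -0.0, 0.087]
ft_force: [0.5, -3.5, -2.2]
grip_width: 0.0148
[0.5457 0.0549 0.1574] [ 0.46 -3.53 -2.24] w 0.0148 t 14.2
[[ 1.    -0.012 -0.001]
 [-0.012 -0.985 -0.174]
 [ 0.001  0.174 -0.985]]
side rod_pin 0.42 [ 0.5604 -0.2181  0.0018]
side rod_grip 0.61 [0.5456 0.0522 0.1953]
side notch_mid 0.85 [0.5199 0.0043 0.239 ]
side lid_hinge 0.89 [ 0.7197 -0.0056  0.1741]
side stay_pivot 0.61 [0.6127 0.0147 0.136 ]
top rod_pin 0.55 [ 0.4679 -0.002   0.2481]
top rod_grip 0.44 [0.5441 0.0488 0.1965]
top notch_mid 0.84 [ 0.5217 -0.0026  0.2356]
top lid_hinge 0.85 [ 0.7121 -0.0096  0.1742]
top stay_pivot 0.73 [0.6157 0.0137 0.1256]
[[0.2, 0.04, -0.22], [0.2, 0.04, -0.22], [0.21, 0.04, -0.21], [0.22, 0.04, -0.2], [0.22, 0.04, -0.2], [0.23, 0.03, -0.19], [0.23, 0.03, -0.18], [0.24, 0.03, -0.18], [0.24, 0.03, -0.17], [0.25, 0.03, -0.16], [0.25, 0.03, -0.16], [0.26, 0.03, -0.15], [0.26, 0.02, -0.14], [0.27, 0.02, -0.13], [0.27, 0.02, -0.12]]
```

View pics/b2.png

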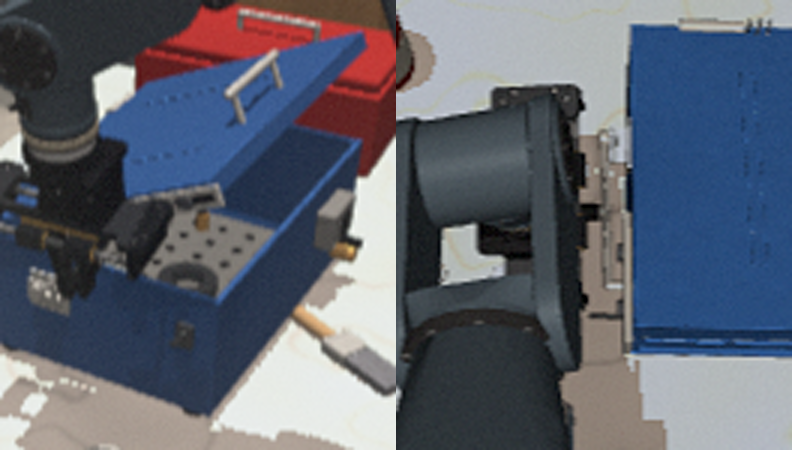

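```bash
python3 -m creep '{"dp":[[0.2,0.07,-0.22],[0.2,0.07,-0.22],[0.21,0.04,-0.21],[0.22,0.04,-0.2],[0.22,0.04,-0.2],[0.23,0.03,-0.19],[0.23,0.03,-0.18],[0,0,0]],"turn":[[0,0,0],[0,0,0],[0,0,0],[0,0,0],[0,0,0],[0,0,0],[0,0,0],[0,0,0]]}' && python3 look.py b3 x
```

```text
time: 15.6
position: [0.5596, 0.0542, 0.1714]
tool_rot: [0.996, -0.006, -0.002, 0.087]
ft_force: [-3.7, -3.9, -4.6]
grip_width: 0.0152
[0.5596 0.0542 0.1714] [-3.73 -3.91 -4.57] w 0.0152 t 15.6
[[ 1.    -0.012 -0.005]
 [-0.012 -0.985 -0.174]
 [-0.002  0.174 -0.985]]
side rod_grip 0.36 [0.5579 0.0507 0.2063]
side notch_mid 0.85 [0.5299 0.0016 0.263 ]
side lid_hinge 0.62 [ 0.719  -0.0058  0.1718]
side stay_pivot 0.9 [0.6151 0.0134 0.1317]
top rod_pin 0.61 [ 0.7056 -0.2319  0.1787]
top rod_grip 0.54 [0.5548 0.0468 0.2048]
top notch_mid 0.73 [ 0.5296 -0.0041  0.2625]
top lid_hinge 0.95 [ 0.7119 -0.0095  0.1724]
top stay_pivot 0.93 [0.6173 0.0177 0.1272]
```

View pics/b3.png

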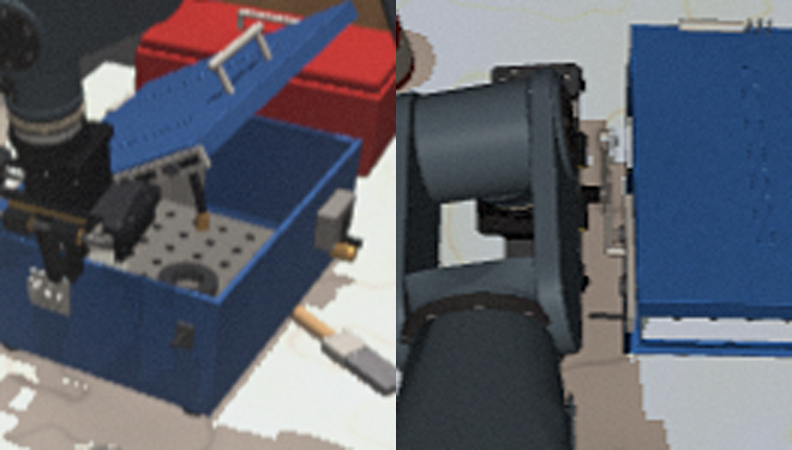

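```bash
cat > th.py <<'E'
from h import *
from model import st
o=robot.get_obs();p=np.array(o['position']);f=np.array(o['ft_force'])
dx=p[0]-.5219;dz=p[2]-.0926
th=np.arctan2(dz,.1-dx); rr=np.hypot(dz,.1-dx)
t=np.array([np.sin(th),np.cos(th)])
print('t',round(o['time'],1),'th',round(th,3),'r',round(rr,4),'push',round(-(f[[0,2]]@t),2),'rad',round(f[[0,2]]@[-np.cos(th),np.sin(th)],2),'fy',round(f[1],1),'w',round(o['grip_width'],4),'s',[round(st(th,e)[0]*1000) for e in(-.004,0,.004)])
E
python3 th.py
python3 -m creep '{"dp":[[0.24,0.03,-0.18],[0.24,0.03,-0.17]],"turn":[[0,0,0],[0,0,0]]}' >/dev/null; python3 th.py
python3 -m creep '{"dp":[[0.25,0.03,-0.16],[0,0,0]],"turn":[[0,0,0],[0,0,0]]}' >/dev/null; python3 th.py
python3 - <<'E'
import numpy as np
for t in np.arange(1.0,1.6,.02):
    b=10*(np.sin(t+.02)-np.sin(t)); a=-10*(np.cos(t+.02)-np.cos(t)); print(round(t,2),[float(round(a,2)),float(round(.174*b,2)),float(round(-.985*b,2))],end=';')
E
```

```text
t 16.2 th 0.903 r 0.1004 push 6.67 rad -2.53 fy -3.4 w 0.0153 s [244, 240, 236]
t 16.4 th 0.942 r 0.1008 push 8.86 rad -2.97 fy -5.2 w 0.0149 s [240, 237, 233]
t 16.6 th 0.978 r 0.1005 push 7.64 rad -3.62 fy -4.5 w 0.0148 s [237, 234, 230]
1.0 [0.17, 0.02, -0.1];1.02 [0.17, 0.02, -0.1];1.04 [0.17, 0.02, -0.1];1.06 [0.18, 0.02, -0.09];1.08 [0.18, 0.02, -0.09];1.1 [0.18, 0.02, -0.09];1.12 [0.18, 0.01, -0.08];1.14 [0.18, 0.01, -0.08];1.16 [0.18, 0.01, -0.08];1.18 [0.19, 0.01, -0.07];1.2 [0.19, 0.01, -0.07];1.22 [0.19, 0.01, -0.07];1.24 [0.19, 0.01, -0.06];1.26 [0.19, 0.01, -0.06];1.28 [0.19, 0.01, -0.05];1.3 [0.19, 0.01, -0.05];1.32 [0.19, 0.01, -0.05];1.34 [0.2, 0.01, -0.04];1.36 [0.2, 0.01, -0.04];1.38 [0.2, 0.01, -0.04];1.4 [0.2, 0.01, -0.03];1.42 [0.2, 0.0, -0.03];1.44 [0.2, 0.0, -0.02];1.46 [0.2, 0.0, -0.02];1.48 [0.2, 0.0, -0.02];1.5 [0.2, 0.0, -0.01];1.52 [0.2, 0.0, -0.01];1.54 [0.2, 0.0, -0.0];1.56 [0.2, 0.0, -0.0];1.58 [0.2, -0.0, 0.0];1.6 [0.2, -0.0, 0.01];
```

```bash
python3 -m creep '{"dp":[[0.17,0.04,-0.1],[0,0,0]],"turn":[[0,0,0],[0,0,0]]}' >/dev/null; python3 th.py
python3 -m creep '{"dp":[[0.17,0.04,-0.1],[0,0,0]],"turn":[[0,0,0],[0,0,0]]}' >/dev/null; python3 th.py
python3 -m creep '{"dp":[[0.17,0.04,-0.1],[0,0,0]],"turn":[[0,0,0],[0,0,0]]}' >/dev/null; python3 th.py
python3 -m creep '{"dp":[[0.18,0.04,-0.09],[0,0,0]],"turn":[[0,0,0],[0,0,0]]}' >/dev/null; python3 th.py
```

```text
t 16.8 th 0.989 r 0.1005 push 8.85 rad -3.62 fy -4.4 w 0.0147 s [236, 233, 229]
t 17.0 th 1.003 r 0.1005 push 8.84 rad -2.29 fy -4.5 w 0.0152 s [235, 231, 228]
t 17.2 th 1.018 r 0.1005 push 9.63 rad -3.57 fy -2.3 w 0.0151 s [233, 230, 227]
t 17.4 th 1.032 r 0.1005 push 9.86 rad -3.95 fy -2.2 w 0.0149 s [232, 229, 225]
```

```bash
python3 -m creep '{"dp":[[0.18,0.02,-0.09],[0,0,0]],"turn":[[0,0,0],[0,0,0]]}' >/dev/null; python3 th.py
python3 -m creep '{"dp":[[0.18,0.02,-0.09],[0,0,0]],"turn":[[0,0,0],[0,0,0]]}' >/dev/null; python3 th.py
python3 -m creep '{"dp":[[0.18,0.02,-0.09],[0,0,0]],"turn":[[0,0,0],[0,0,0]]}' >/dev/null; python3 th.py
```

```text
t 17.6 th 1.047 r 0.1005 push 10.53 rad -3.39 fy -3.7 w 0.0147 s [231, 227, 224]
t 17.8 th 1.062 r 0.1006 push 10.86 rad -3.18 fy -3.6 w 0.0153 s [229, 226, 223]
t 18.0 th 1.082 r 0.1005 push 10.2 rad -3.04 fy -3.0 w 0.0148 s [228, 224, 221]
```

```bash
python3 -m creep '{"dp":[[0.18,0.02,-0.09],[0,0,0]],"turn":[[0,0,0],[0,0,0]]}' >/dev/null; python3 th.py
python3 -m creep '{"dp":[[0.18,0.02,-0.09],[0,0,0]],"turn":[[0,0,0],[0,0,0]]}' >/dev/null; python3 th.py
python3 look.py c1 x
```

```text
t 18.2 th 1.127 r 0.1004 push 7.49 rad -2.44 fy -2.9 w 0.0149 s [223, 220, 217]
t 18.4 th 1.146 r 0.1005 push 8.89 rad -3.51 fy -3.2 w 0.0151 s [221, 218, 215]
[0.5805 0.0531 0.1841] [-6.66 -3.16 -6.86] w 0.0151 t 18.4
[[ 1.    -0.011 -0.009]
 [-0.013 -0.985 -0.173]
 [-0.007  0.173 -0.985]]
side rod_pin 0.42 [ 0.491   0.104  -0.0008]
side rod_grip 0.61 [0.5779 0.0503 0.2215]
side notch_mid 0.86 [0.5539 0.0053 0.2993]
side lid_hinge 0.71 [ 0.7211 -0.0051  0.1764]
side stay_pivot 0.8 [0.6127 0.0179 0.1329]
top rod_pin 0.45 [ 0.536  -0.0034  0.3001]
top rod_grip 0.53 [0.5788 0.0468 0.2182]
top notch_mid 0.87 [ 0.5586 -0.0012  0.3014]
top lid_hinge 0.75 [ 0.7171 -0.008   0.1723]
top stay_pivot 0.87 [0.6187 0.0144 0.1286]
```

View pics/c1.png

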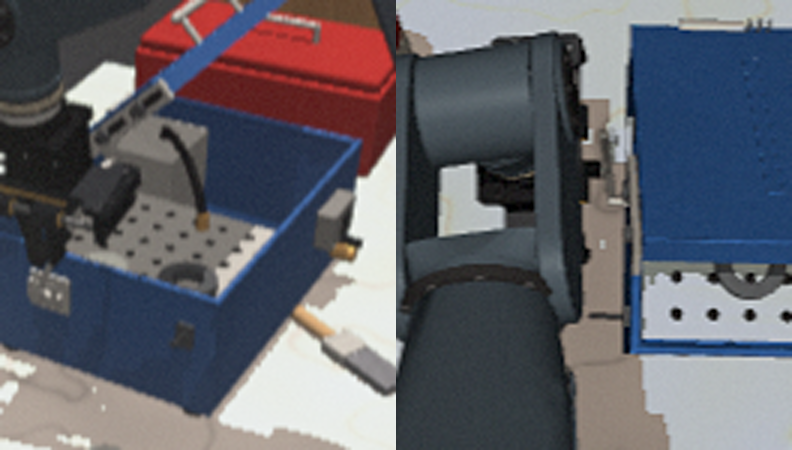

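```bash
cat > lid.py <<'E'
from h import *
from model import st
A=[];T=[]
H=np.array([.7166,.175])
for k in range(3):
  for c in('side','top'):
    robot.camera(c)
    d=[x for x in robot.tip_of('notch_mid',c)[:1]]
    for x in d:
        p=cam2w(c,x['point'])
        if .5<p[0]<.65 and p[2]>.2: A.append(np.arctan2(p[2]-H[1],H[0]-p[0])+np.arctan2(25,202))
    for x in robot.tip_of('rod_pin',c)[:1]:
        p=cam2w(c,x['point'])
        if p[2]>.2: T.append(p.round(4).tolist())
print('lid a',np.round(A,3),'mean',np.mean(A).round(3)); print('pin',T)
E
python3 lid.py; python3 th.py
python3 -c "
from model import st
for d in (.025,.035):
  print(d,[st(1.146,e,d) for e in(-.004,0,.004)])"
```

```text
lid a [0.781 0.783 0.791 0.781 0.778 0.794] mean 0.785
pin [[0.5346, -0.0047, 0.3002]]
t 19.9 th 1.147 r 0.1005 push 8.28 rad -3.31 fy -3.4 w 0.0152 s [221, 218, 215]
0.025 [(np.float64(0.22141225306961435), np.float64(0.7249971735451242)), (np.float64(0.21813055786950583), np.float64(0.7371493115447398)), (np.float64(0.21487320620207798), np.float64(0.749653596046152))]
0.035 [(np.float64(0.2200531431481108), np.float64(0.7702930914602107)), (np.float64(0.2167508714549075), np.float64(0.7831307554636265)), (np.float64(0.21347246835027867), np.float64(0.7963363780120944))]
```

The lid angle (0.785) fits the pin being on top of the lip rather than in the notch. I'll go on gently.

```bash
python3 -m creep '{"dp":[[0.18,0.01,-0.08],[0,0,0]],"turn":[[0,0,0],[0,0,0]]}' >/dev/null; python3 th.py
python3 -m creep '{"dp":[[0.18,0.01,-0.08],[0,0,0]],"turn":[[0,0,0],[0,0,0]]}' >/dev/null; python3 th.py
```

```text
t 20.1 th 1.183 r 0.1004 push 4.44 rad -3.58 fy -2.9 w 0.0151 s [218, 215, 211]
t 20.3 th 1.206 r 0.1005 push 5.07 rad -5.55 fy -3.2 w 0.015 s [216, 212, 209]
```

```bash
python3 lid.py; python3 th.py
python3 -c "
from model import st
for d in (.025,.035):
  print(d,[st(1.206,e,d) for e in(-.004,0,.004)])"; python3 look.py c2
```

```text
lid a [0.799 0.787 0.799 0.788 0.781 0.779] mean 0.789
pin [[0.5483, -0.0057, 0.3039], [0.5485, -0.0028, 0.3035], [0.5456, -0.0044, 0.3036]]
t 21.2 th 1.205 r 0.1005 push 7.2 rad -4.58 fy -4.4 w 0.015 s [216, 212, 209]
0.025 [(np.float64(0.21550024996976477), np.float64(0.7724877917521891)), (np.float64(0.2123254200743941), np.float64(0.7856261101437038)), (np.float64(0.20917889540416051), np.float64(0.7991402600957118))]
0.035 [(np.float64(0.2141036144884787), np.float64(0.8190339023048597)), (np.float64(0.21090776185282492), np.float64(0.8328725934815164)), (np.float64(0.2077397657707949), np.float64(0.8471020517496382))]
[0.586  0.0528 0.1865] [-5.09 -4.37 -6.85] w 0.015 t 21.2
[[ 1.    -0.011 -0.005]
 [-0.012 -0.985 -0.174]
 [-0.003  0.174 -0.985]]
```

View pics/c2.png

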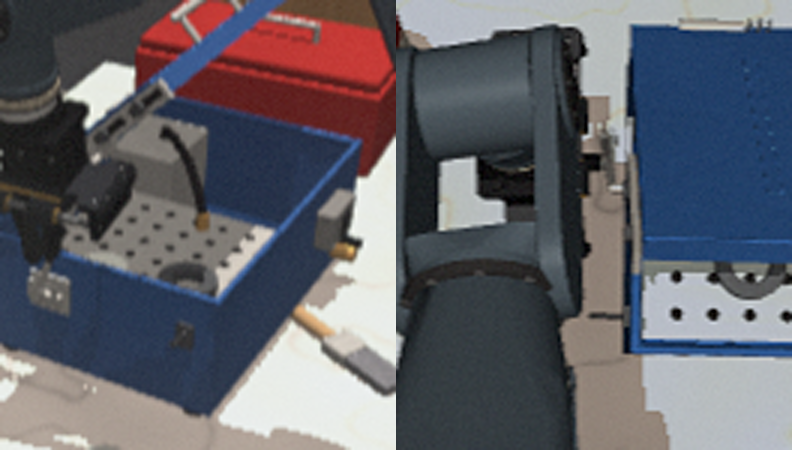

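The lid angle stayed at 0.789 while the rod advanced 0.06 rad, and the push fell from 8.9 N to 4.4 N, so the pin has dropped into the notch. I'll ease back to seat it against the lip.

```bash
python3 -m creep '{"dp":[[-0.19,-0.01,0.07],[0,0,0]],"turn":[[0,0,0],[0,0,0]]}' >/dev/null; python3 th.py
python3 -m creep '{"dp":[[-0.19,-0.01,0.07],[0,0,0]],"turn":[[0,0,0],[0,0,0]]}' >/dev/null; python3 th.py
python3 -m creep '{"dp":[[-0.19,-0.01,0.07],[0,0,0]],"turn":[[0,0,0],[0,0,0]]}' >/dev/null; python3 th.py
```

```text
t 21.5 th 1.202 r 0.1005 push 4.65 rad -7.0 fy -4.1 w 0.0153 s [216, 213, 210]
t 21.7 th 1.193 r 0.1006 push 1.35 rad -8.38 fy -3.4 w 0.015 s [217, 214, 210]
t 21.9 th 1.19 r 0.1007 push -1.88 rad -8.39 fy -4.3 w 0.0147 s [217, 214, 211]
```

```bash
python3 -m creep '{"dp":[[0,-0.03,0.2],[0,0,0]],"turn":[[0,0,0],[0,0,0]]}' >/dev/null; python3 th.py
python3 -m creep '{"dp":[[0,-0.03,0.2],[0,0,0]],"turn":[[0,0,0],[0,0,0]]}' >/dev/null; python3 th.py
python3 lid.py
```

```text
t 22.1 th 1.187 r 0.1 push -3.27 rad -0.05 fy -3.2 w 0.0148 s [217, 214, 211]
t 22.3 th 1.183 r 0.0996 push -4.67 rad 10.06 fy -2.1 w 0.0151 s [218, 215, 211]
lid a [0.779 0.773 0.762 0.775 0.772] mean 0.772
pin [[0.5447, -0.0038, 0.3012], [0.5438, -0.0041, 0.3008]]
```

```bash
python3 -m creep '{"dp":[[0.1,0.02,-0.12],[0,0,0],[0,0,0]],"turn":[[0,0,0],[0,0,0],[0,0,0]]}' >/dev/null; python3 th.py
python3 look.py d1
```

```text
t 23.5 th 1.185 r 0.0998 push -2.8 rad 6.05 fy -2.5 w 0.0152 s [218, 214, 211]
[0.5844 0.0528 0.1851] [ 0.32 -2.5   6.66] w 0.0152 t 23.5
[[ 1.    -0.012  0.003]
 [-0.011 -0.985 -0.174]
 [ 0.005  0.174 -0.985]]
```

View pics/d1.png

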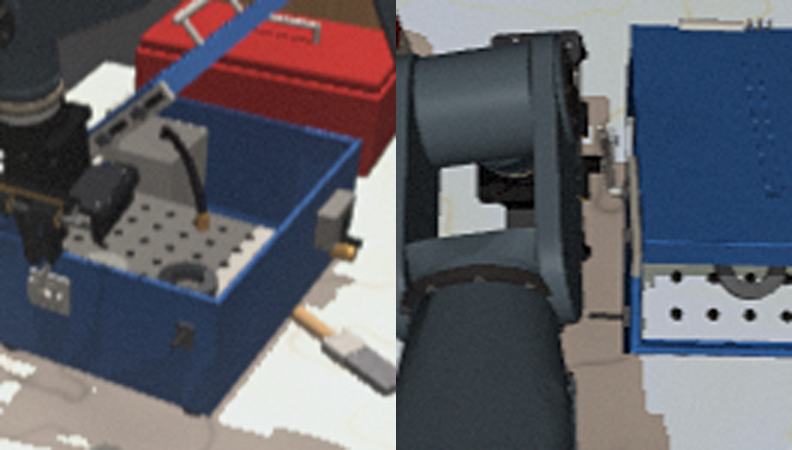

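```bash
python3 -m creep '{"dp":[[0,0,0],[0,0,0],[0,0,0],[0,0,0],[0,0,0]],"turn":[[0,0,0],[0,0,0],[0,0,0],[0,0,0],[0,0,0]]}' 0.35; python3 lid.py; python3 th.py
```

```text
time: 24.1
position: [0.5821, 0.0531, 0.1819]
tool_rot: [0.996, -0.006, -0.001, 0.087]
ft_force: [-0.1, 1.1, 0.2]
grip_width: 0.0277
lid a [0.766 0.772 0.773 0.771 0.778 0.781] mean 0.773
pin [[0.5459, -0.0055, 0.3051], [0.545, -0.0083, 0.3036], [0.5435, -0.0032, 0.3033]]
t 25.0 th 1.158 r 0.098 push 0.05 rad 0.37 fy -0.0 w 0.0279 s [220, 217, 214]
```

The lid holds with the grip loose and no force on the tool. I'll open fully and back out along the tool axis.

```bash
python3 -m creep '{"dp":[[0,0,0],[0,0,0],[0,0,0],[0,0,0],[0,0,0],[0,0,0],[0,0,0],[0,0,0],[0,0,0],[0,0,0],[0,0,-1],[0,0,-1.5],[0,0,-2],[0,0,-2],[0,0,-2],[0,0,-2],[0,0,-2],[0,0,-2],[0,0,-2],[0,0,0]],"turn":[[0,0,0],[0,0,0],[0,0,0],[0,0,0],[0,0,0],[0,0,0],[0,0,0],[0,0,0],[0,0,0],[0,0,0],[0,0,0],[0,0,0],[0,0,0],[0,0,0],[0,0,0],[0,0,0],[0,0,0],[0,0,0],[0,0,0],[0,0,0]]}' -1; python3 lid.py; python3 look.py e1; python3 -c "
from h import *
snap('side','e_side.png');snap('top','e_top.png')"
```

```text
time: 27.0
position: [0.5847, 0.082, 0.3488]
tool_rot: [0.996, -0.006, 0.003, 0.087]
ft_force: [0.9, 0.3, -0.4]
grip_width: 0.0871
lid a [0.778 0.785 0.775 0.775 0.789 0.767] mean 0.778
pin [[0.5545, 0.0019, 0.3064], [0.545, -0.005, 0.3019], [0.5528, 0.0009, 0.3043], [0.5465, -0.0058, 0.3056], [0.5541, 0.0027, 0.3101], [0.5457, -0.0043, 0.3015]]
[0.5829 0.0814 0.3449] [-0.18 -0.38  0.29] w 0.0872 t 27.9
[[ 1.    -0.012 -0.002]
 [-0.012 -0.985 -0.174]
 [ 0.     0.174 -0.985]]
```

View pics/e_side.png

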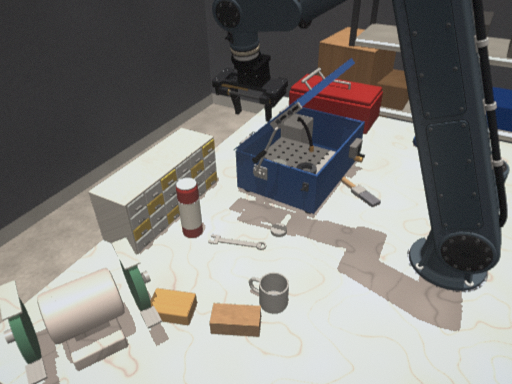

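View pics/e1.png

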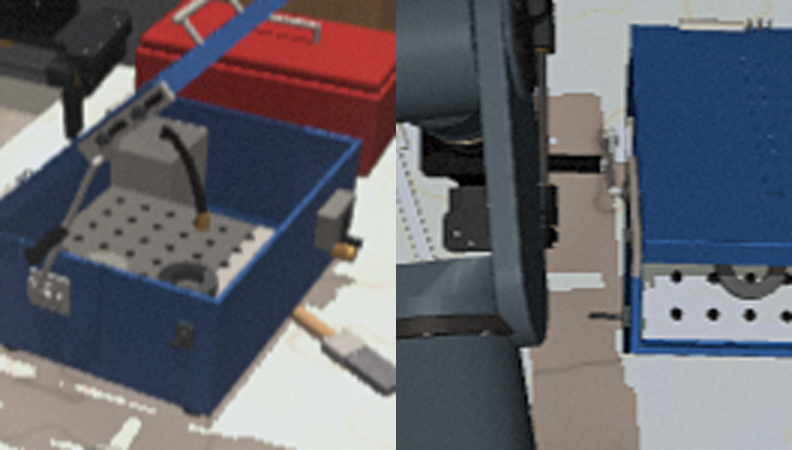

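View pics/e_top.png

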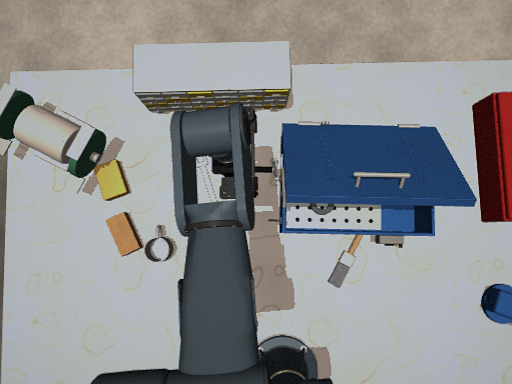

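```bash
python3 -c "
from rig import robot
print(robot.hand_in())"
```

```text
the job is handed in; nothing more can be done
None
```

The lid now stands open on the prop rod with its pin hooked in the stay plate's notch. I handed the job in at about 28 s.

- **Finding the notch:** The push rose to about 10.9 N on the ramp and fell sharply to about 4.4 N at about 1.18 rad of swing. The lid angle stayed at 0.785–0.789 rad while the rod moved on another 0.06 rad, so the pin had dropped in behind the lip. I stopped there.
- **Checking the hook:** Easing back, the rod stopped at about 1.19 rad and held against about 4.7 N of backward pull. With the jaws just loosened, the tool felt no force and the lid held.
- **Final state:** After fully opening and backing out about 16 cm, the lid stood at 0.778 rad and the gripper was clear of everything. In the last pictures the spray can, brush, spanner, bearing, mug, tin box and carton were where they started.

**What disagreed:** My first grasp slipped off the finger grip without moving the lid, and the rod stayed in its rest. In the pictures the fingers ended about 18 mm short of the reported tool tip, so I grasped about 19 mm lower and that held. The last rod-pin readings from the two cameras differed by about 8 mm along x, which is more than the 4 mm they are rated for, but both put the pin at the stay plate.

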